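Stand the stay pin and hold the light-shield flap at its balance point

ROBOT

A 7-joint arm with a two-finger parallel gripper is mounted at the origin on a cart in front of the work surface, level with it; the furniture and walls round the work are solid. World frame = base frame: x ahead of the robot, y to its left, z up, the work surface at z = 0. Lengths are in mm, angles in rad, forces in N, time in s.
With the tool pointing down it reaches from about 400 to 850 mm from the base axis. Payload 6.9 kg.
Tool frame: the origin (TCP) lies between the finger pads; the fingertips stand 22 mm ahead of it and the grasp point (between the pads) lies 3 mm ahead of it (manip.nose_length is the distance from the TCP to the fingertips, in mm); z points along the fingers, y is the line along which they close (so a half turn about z gives the same grasp; the last joint's range is limited). The gripper opens to 85 mm and grips with 20 to 120 N. Pads are 22 mm wide; open, the fingers measure 114 mm over their backs; the gripper's body (76 mm by 85 mm) begins 54 mm behind the grasp point. The pads swing forward as they close: fully open they stand 13 mm farther back than shut.
Start: joints at [0.105, 0.507, -0.238, 1.5, 0.126, 1.149, -0.155], TCP at [624.99, -0.026, 253.275] pointing down, gripper open.
Joint ranges: [-3.08, 3.08], [-0.24, 2.05], [-1.43, 1.35], [0, 2.5], [-1.52, 4.66], [0.17, 1.96], [-2.89, 2.89]. Speed limits (rad/s): [2.39, 2.39, 3.14, 3.14, 3.14, 3.14, 3.14].

INTERFACE

Orientations are given as a 3x3 rotation matrix whose columns are the frame's x, y, z axes.
In Python, from cell import manip gives the robot as it stands. The module is installed in compiled form; this text tells all that it offers.
- The arm moves only by the tool send_rows, never from a script. Its arguments are lists of equal length, an entry for each row: "travel": the shift along the tool's x, y, z in cm, a list of three; "rotation": the turn, a rotation vector about the tool's x, y, z in degrees, a list of three. In form: {"travel": [[dx, dy, dz], ...], "rotation": [[rx, ry, rz], ...]}. A call has 1 to 8 rows; each row is the pose to reach, as a shift and turn from the pose commanded when the call began, along the tool's axes at that moment; what a row does not reach only later rows make up. A row lasts 1/12 s, in which the tool goes at most 41.7 mm and 7.16 degrees, less where a joint would pass 70% of its speed; a pose out of reach is approached as far as the arm can. A call with a gripper value outside its range is refused whole. "claw" is the closure in counts, from 0 (fully open) to 255 (shut), set as the call begins (left out, the last holds). The fingers move at their own pace and stop on an object; "squeeze" is the grip in N (left out, the last holds). Time passes only in rows, so rows that repeat a pose let the fingers close. It gives the time, the measured TCP pose, the force, the opening and the grip force at its end, in the units of the state.
- manip.sense(): the state, without advancing time (a new reading comes with each control period).
- manip.camera(name): name is "scene" or "side" or "wrist"; returns a dict with "img" (384x512x3 uint8, blue, green, red), "fx", "fy", "cx", "cy" (pixels), "extrinsics" (4x4, takes a point from world to camera coordinates); the wrist camera has in their place "mount" (4x4, takes a point from camera to tool coordinates, whose origin is the TCP and whose axes are the flange's). Camera axes: x right, y up, looking along -z (the intrinsics and any distortion apply to the point x, -y, -z); pixel columns grow to the right and rows downward; lengths in mm; the calibration is good to about 2 mm. The wrist camera is an equidistant fisheye: a pixel r from the principal point sees the ray r / f radians off the axis. A picture is of the moment at which its call begins: read the wrist's pose just before it. There is no depth.
- manip.job_done(): hands the job in; it is judged then, once.
The state is a dict: "t": time; "joint_pos": joint angles; "joint_velocities": joint speeds; "joint_efforts": joint torques, N m; "ee_pos": TCP position; "orientation": TCP orientation; "contact_force": force on the tool from outside, world axes, zero at the start; "wrist_torque": the same for the moment, N m; "gripper_width": opening from 0.0 (shut) to 1.0 (fully open); "finger_force": force on a finger pad.
Only numpy, scipy, OpenCV 4.12 (cv2) and the standard library are available. Lean on these libraries where they do the work, as an engineer would, in place of code of your own. Each camera call takes 0.05 s, during which the arm holds its last target. There are 200 camera calls.

TASK

Lift the stay pin out of its wooden holder and stand it fully home in the bore on the side of the grey curing box, and let go of it; only then take the amber flap by its red grip and swing it up smoothly, without dropping it, to its over-centre balance point, where the flap stands straight up and would fall neither way. Finish while still gripping the flap there, motionless, so that I can hook the stay on: do not let go and do not let it go over backwards. Leave the holder and the other things on the bench where they are.

Things in the scene. Friction and masses are not known exactly. Their poses are not given: they have to be found in the camera images.
- curing_box: Grey open-topped box fixed to the bench, 130 (x) x 170 (y) x 48 mm high, covered by the amber flap. Origin: centre of its underside. Its x axis points from the flap's grip side to the hinge side, its y axis to the side with the stay block, z up. The aluminium stay block (40 x 40 x 40 mm) stands against the +y side, its centre 105 mm from the origin.
- bore_mouth (a point): Centre of the mouth of the bore in the top of the stay block, 40 mm above the bench. Bore 14 mm across with a 2 mm chamfer, 30 mm deep (floor 10 mm above the bench). z up; axes as the box.
- flap_hinge (a point): Middle of the flap's hinge line, on the far rim of the box, 55 mm above the bench. The hinge line runs along the box's y axis.
- flap (a joint): Angle of the flap in rad: 0 = lying shut on the box (as it starts), 1.571 = standing straight up, which is its balance point (all its mass lies in the plane through the hinge line); stop at 2.4, fallen over backwards. The hinge is nearly free of friction, with no spring: let go anywhere else the flap falls. The flap weighs about 0.16 kg, is 126 mm long from hinge line to edge, 166 mm wide, amber pane in a 7 mm aluminium frame.
- flap_grip (a point): Centre of the flap's red grip, a round bar 20 mm in diameter and 22 mm long lying parallel to the hinge line (box y axis), on a narrow stem (10 mm wide, 7 mm thick, about 35 mm long) that stands out of the middle of the flap's free edge. 164 mm from the hinge line; 55 mm above the bench when shut (nothing beneath it), 219 mm when the flap is upright. Pinched across its two flat ends, it can turn between the finger pads while the flap swings.
- stay_pin: Loose steel pin, 100 mm long, standing upright, 0.07 kg: shaft 12 mm diameter with chamfered foot, brass head 18 mm diameter from 65 to 100 mm above its foot. Origin: centre of the foot; z along the pin, up. It starts in the holder with its foot 10 mm above the bench, and is home in the bore when its foot is again 10 mm above the bench.
- pin_holder: Wooden block 60 x 60 x 30 mm fixed to the bench, with a 15 mm hole 20 mm deep in the middle of its top that the pin starts in. Origin: centre of its underside.
- screw_jar: Bystander: small clear jar with black lid, 39 mm across, 36 mm high. Origin: centre of underside.
- suction_cup: Bystander: black suction cup with ring, 42 mm across, 34 mm high. Origin: centre of underside.
- marker: Bystander: short black marker lying down, 78 mm long, 10 mm thick. Origin: centre of underside.
- driver: Bystander: screwdriver with blue end, lying down, 126 x 20 mm. Origin: centre of underside.
- note_pad: Bystander: yellow note pad 74 x 74 x 9 mm. Origin: centre of underside.
There are look-alikes about, which are no part of the job. What is meant by the stay_pin is not green, and is the smaller of those in its own colour.

How it is judged:
By the outcome, as a careful person would: the job done as asked, in the order asked, and still so for the second after the job is handed in, while the arm keeps its last pose, push and grip.
It also fails if it takes over 61 s, if anything falls off the work surface, if the arm or the gripper's body presses on something with over 40 N, if the wrist force passes 120 N, or if a joint passes its speed limit or range.

## Working session

There is one attempt and no reset: what is moved stays moved. The work goes in short steps, Python scripts to look and compute and a tool call to move; the robot and the scene stay as the last step left them, time stands still between calls to the robot, and variables do not carry over. Pictures are saved under pics/ and viewed, at most 10 in all, crops included, and the job is handed in when it is done.

Besides the shell and the picture viewer there is one more tool, called after "Emit:" as name(argument=value, ...) on one line, values as JSON. send_rows: Moves the arm, as the interface text tells. Its arguments: {"type":"object","properties":{"travel":{"type":"array"},"rotation":{"type":"array"},"claw":{"type":"number"},"squeeze":{"type":"number"}},"required":["travel","rotation"]}

```bash
mkdir -p pics; cat > h.py <<'E'
import numpy as np, cv2, json
from cell import manip
def snap(n,f):
    s=manip.sense(); c=manip.camera(n); cv2.imwrite(f'pics/{f}.png',c['img'])
    d={k:np.array(v).tolist() for k,v in c.items() if k!='img'}; d['pos']=np.array(s['ee_pos']).tolist(); d['R']=np.array(s['orientation']).tolist()
    json.dump(d,open(f'pics/{f}.json','w')); return c['img']
def ray(f,u,v):
    d=json.load(open(f'pics/{f}.json')); x=(u-d['cx'])/d['fx']; y=(v-d['cy'])/d['fy']
    if 'mount' in d:
        r=np.hypot(x,y); k=np.sin(r)/r if r>1e-9 else 1
        v=np.array([x*k,-y*k,-np.cos(r)]); M=np.array(d['mount']); R=np.array(d['R'])
        return R@M[:3,3]+d['pos'], R@M[:3,:3]@v
    E=np.array(d['extrinsics']); return -E[:3,:3].T@E[:3,3], E[:3,:3].T@np.array([x,-y,-1])
def atz(f,u,v,z):
    o,d=ray(f,u,v); return o+d*(z-o[2])/d[2]
def tri(*obs):
    A=0;b=0
    for o in obs:
        p,d=ray(*o); d=d/np.linalg.norm(d); P=np.eye(3)-np.outer(d,d); A=A+P; b=b+P@p
    return np.linalg.solve(A,b)
def proj(f,p):
    d=json.load(open(f'pics/{f}.json'))
    p=np.array(p,float)
    if 'mount' in d:
        M=np.array(d['mount']); t=np.array(d['R']).T@(p-d['pos']); q=M[:3,:3].T@(t-M[:3,3])
        q=np.array([q[0],-q[1],-q[2]]); rr=np.hypot(q[0],q[1]); k=np.arctan2(rr,q[2])/rr
        return np.array([d['cx']+d['fx']*q[0]*k,d['cy']+d['fy']*q[1]*k])
    E=np.array(d['extrinsics']); q=E[:3,:3]@p+E[:3,3]
    return np.array([d['cx']+d['fx']*q[0]/-q[2],d['cy']+d['fy']*q[1]/q[2]])
E
python3 - <<'E'
from h import *
a=snap('scene','a');b=snap('side','b');c=snap('wrist','c')
cv2.imwrite('pics/ab.png',np.vstack([np.hstack([a,b]),np.hstack([c,c*0])])[:, :][:768])
im=cv2.imread('pics/ab.png'); cv2.imwrite('pics/ab.png',cv2.resize(im,(800,600)))
for f in 'abc':
    print(f,json.load(open(f'pics/{f}.json')))
print(manip.sense())
E
```

```text
a {'fx': 373.6738205646522, 'fy': 373.6738205646522, 'cx': 253.67351950832887, 'cy': 195.41271555970047, 'extrinsics': [[0.8814617207781611, -0.4721533307115442, -0.0098217666841523, -348.38467111025614], [0.3272817015736306, 0.5957436193298307, 0.7334686277155024, -396.8934603637455], [-0.3404584007156701, -0.649739003235752, 0.679652341316014, -502.5333737528939], [0.0, 0.0, 0.0, 1.0]], 'pos': [624.5206554299189, -0.08365473441185352, 252.42918402826038], 'R': [[8.711748088876305e-06, 0.9999983569349629, -0.0018127469432867578], [0.9999999990782831, -8.787945482849584e-06, -4.2026253654166865e-05], [-4.204211492363507e-05, -0.0018127465754939505, -0.9999983560898057]]}
b {'fx': 352.7496399950988, 'fy': 352.7496399950988, 'cx': 258.2199607267456, 'cy': 190.72091365348783, 'extrinsics': [[0.9926496588249885, 0.12039018572533204, 0.01236357616769206, -551.6860794176389], [-0.09428419179565818, 0.7052369014623036, 0.70267446516384, -193.46533209950803], [0.07587585921802675, -0.698675257896592, 0.7114040609885898, -732.4728978212089], [0.0, 0.0, 0.0, 1.0]], 'pos': [624.540542371546, -0
[... 1137 characters left out ...]
  2.64607892e-03, -2.84082944e-03,
       -9.31449500e-05,  1.07432620e-03,  1.38190292e-03]), 'joint_efforts': array([-1.45638624e-03, -6.21010351e+01, -2.18872748e+00, -2.49840939e+01,
        1.27439146e-02,  9.07797832e-03,  3.50406015e-05]), 'ee_pos': array([ 6.24666585e+02, -8.31503903e-02,  2.52618890e+02]), 'orientation': array([[ 7.59767375e-05,  9.99999105e-01, -1.33547520e-03],
       [ 9.99999997e-01, -7.60135732e-05, -2.75316808e-05],
       [-2.76331704e-05, -1.33547310e-03, -9.99999108e-01]]), 'contact_force': array([-0.32320797, -0.14085649,  1.21971519]), 'wrist_torque': array([-0.01587515, -0.01395904, -0.00694673]), 'finger_force': 0.0, 'gripper_width': 0.9984059312109804}
```

View pics/ab.png

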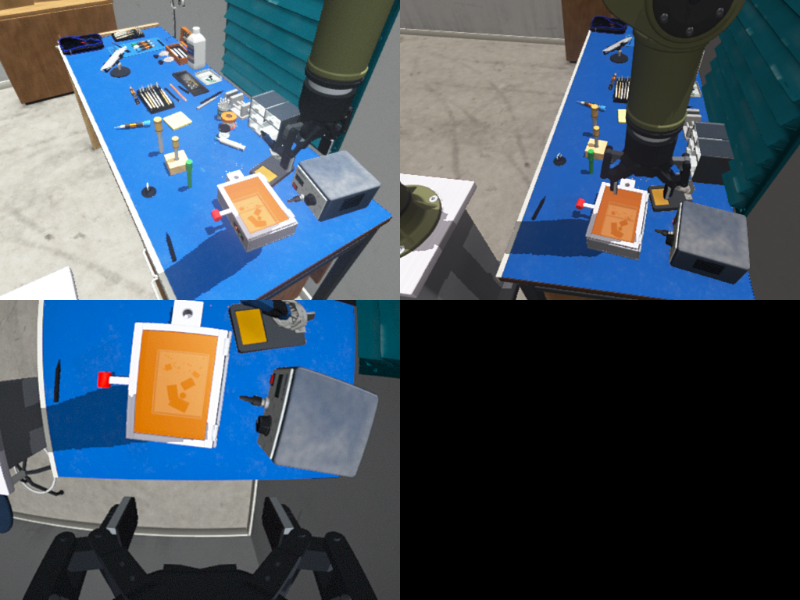

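```bash
python3 - <<'E'
from h import *
a=cv2.imread('pics/a.png');b=cv2.imread('pics/b.png');c=cv2.imread('pics/c.png')
r=lambda i,x,y,w,h,k:cv2.resize(i[y:y+h,x:x+w],None,fx=k,fy=k,interpolation=cv2.INTER_CUBIC)
cv2.imwrite('pics/cr1.png',np.hstack([r(a,170,140,100,125,4),r(b,215,115,80,125,4)]))
cv2.imwrite('pics/cr2.png',r(c,110,0,200,200,3))
cv2.imwrite('pics/cr3.png',np.hstack([r(a,260,210,130,120,3),r(b,220,220,110,120,3)]))
E
```

```text
(no output)
```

View pics/cr1.png

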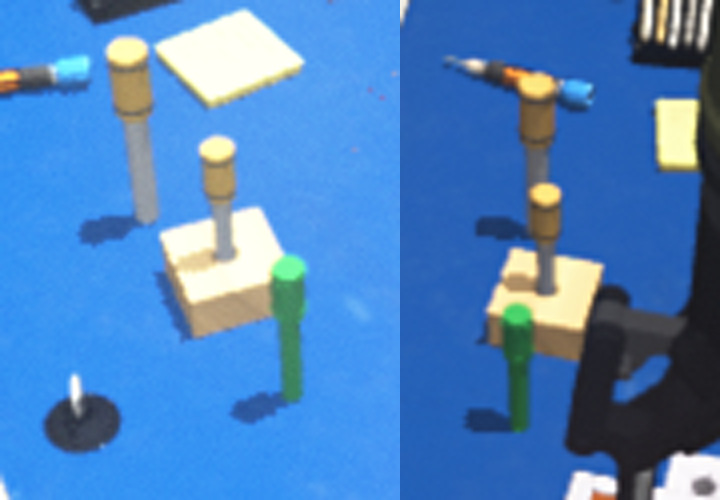

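View pics/cr2.png

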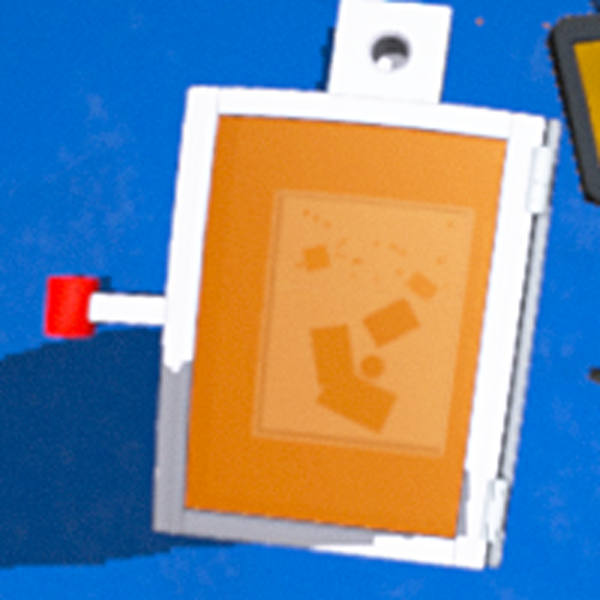

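The stay-pin candidates, in the left crop, are:
- a tall brass-headed pin standing free at (130,60)
- a small brass-headed pin in the wooden holder at (217,150)
- a green pin at (288,270)

The small brass one in the holder fits: it isn't green and is the smaller of the two brass ones. The wrist view shows the bore at about (240,17) and the red grip at about (134,102).

```bash
python3 - <<'E'
from h import *
print('pin top tri',tri(('a',224.2,177),('b',251.2,163.3)),'a@110',atz('a',224.2,177,110),'b',atz('b',251.2,163.3,110))
print('pin at hole a',atz('a',226.3,204.5,30),'b',atz('b',251.5,187.8,30))
cr=lambda u,v:(110+u/3,v/3)
print('bore',atz('c',*cr(390,52),40))
print('grip ctr',atz('c',*cr(72,307),60))
for u,v,z in[(192,88,57),(548,118,57),(495,565,57),(155,530,57),(92,278,60),(95,336,60),(48,280,60),(50,336,60),(341,0,40),(452,5,40),(329,95,40),(440,103,40)]: print((u,v),atz('c',*cr(u,v),z).round(1))
# holder corners side/scene top
for u,v in[(160,237),(262,207),(287,262),(190,300)]: print('holder a',atz('a',170+u/4,140+v/4,30).round(1))
E
```

```text
pin top tri [498.08393954 324.88175431 109.38512281] a@110 [497.7936673  324.13253033 110.        ] b [498.17661249 324.24369585 110.        ]
pin at hole a [496.31486855 321.51420743  30.        ] b [499.14551359 321.71130843  30.        ]
bore [607.0240511  173.82421447  40.        ]
grip ctr [490.52040466  82.0530565   60.        ]
(192, 88) [537.3 160.   57. ]
(548, 118) [662.9 145.3  57. ]
(495, 565) [646.2 -18.7  57. ]
(155, 530) [516.7  -4.7  57. ]
(92, 278) [499.1  92.2  60. ]
(95, 336) [499.3  70.6  60. ]
(48, 280) [481.1  93.   60. ]
(50, 336) [480.8  71.9  60. ]
(341, 0) [588.8 195.7  40. ]
(452, 5) [629.7 192.8  40. ]
(329, 95) [584.7 157.4  40. ]
(440, 103) [625.3 153.5  40. ]
holder a [470.4 355.8  30. ]
holder a [534.1 350.5  30. ]
holder a [526.  301.5  30. ]
holder a [464.7 300.4  30. ]
```

```bash
python3 - <<'E'
from h import *
A=lambda u,v,z:atz('a',170+u/4,140+v/4,z).round(1)
B=lambda u,v,z:atz('b',215+(u-400)/4,115+v/4,z).round(1)
print('green foot',A(291,398,0),B(519,428,0),'top tri',tri(('a',242,206),('b',215+118/4,115+313/4)))
print('tall foot',A(147,220,0),'top',tri(('a',170+127/4,140+48/4),('b',215+138/4,115+83/4)))
print(proj('c',[498,323,110]))
E
```

```text
green foot [492.7 232.8   0. ] [494.6 232.6   0. ] top tri [495.34639397 234.3456198   99.59555393]
tall foot [479.6 404.5   0. ] top [482.41786454 408.9307306  127.46321719]
[ 133.14807309 -108.85546599]
```

Emit:
send_rows(travel=[[3, -1.2, 0], [7, -3, 0], [11, -4.5, 0], [15, -6.3, 0], [18, -8, 0], [20, -9, 0], [22, -10, 0], [22, -10, 0]], rotation=[[0, 0, 0], [0, 0, 0], [0, 0, 0], [0, 0, 0], [0, 0, 0], [0, 0, 0], [0, 0, 0], [0, 0, 0]], claw=0)

```text
t: 0.82
ee_pos: [521.9, 225.6, 253.4]
orientation: [[-0.008, 1.0, -0.002], [1.0, 0.008, 0.003], [0.003, -0.001, -1.0]]
contact_force: [-0.8, 0.8, 0.0]
gripper_width: 0.997
finger_force: 0.0
```

```bash
python3 - <<'E'
from h import *
c=snap('wrist','d'); print(json.load(open('pics/d.json'))['pos']); 
for p in([498,323,110],[607,174,40]):print(proj('d',p))
cv2.imwrite('pics/d2.png',cv2.resize(c,(768,576)))
E
```

```text
[521.9417912453995, 225.6496515830449, 253.38214881230675]
[229.29462036  81.06342446]
[324.00765218 210.44258398]
```

View pics/d2.png

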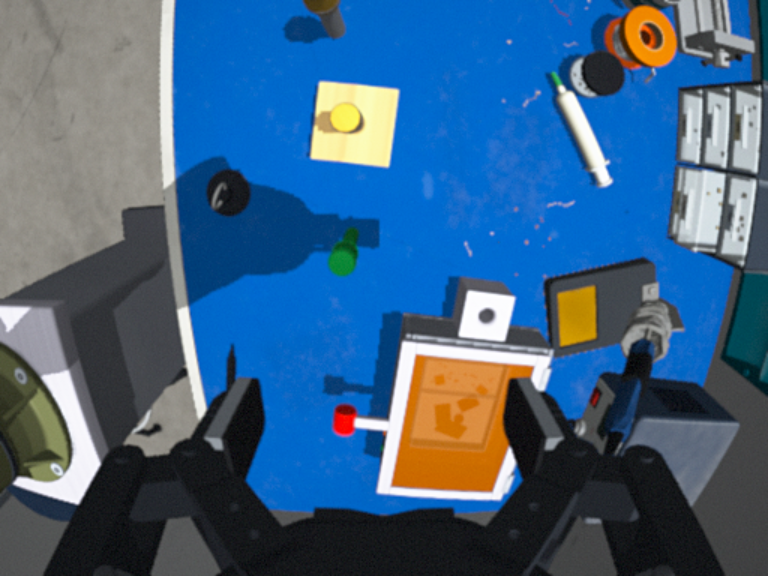

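The pin head shows at (345,118) and the bore at (488,316) in the enlarged picture, both within about 2 px of prediction.

```bash
python3 - <<'E'
from h import *
D=lambda u,v,z:atz('d',u/1.5-.17,v/1.5-.17,z).round(1)
print('pin',D(345,118,110),'bore',D(487.5,316,40),'grip',D(344,421,60))
print('holder',[D(u,v,30) for u,v in((319,82),(399,88),(389,166),(311,159))])
print('block',[D(u,v,40) for u,v in((466,290),(515,293),(509,341),(458,339))])
print('flap',[D(u,v,57) for u,v in((402,340),(551,356),(501,500),(378,493))])
E
```

```text
pin [498.5 325.3 110. ] bore [608.1 173.9  40. ] grip [488.9  83.1  60. ]
holder [array([471.5, 358.7,  30. ]), array([532.2, 353.5,  30. ]), array([525.2, 292.7,  30. ]), array([465.1, 298.5,  30. ])]
block [array([588.2, 196.4,  40. ]), array([629.7, 194.3,  40. ]), array([629.5, 150.9,  40. ]), array([584.6, 153.1,  40. ])]
flap [array([536.8, 160.1,  57. ]), array([663.5, 144.3,  57. ]), array([643.5, -22.9,  57. ]), array([518.4,  -7.2,  57. ])]
```

Emit:
send_rows(travel=[[2.5, -0.6, 0], [5, -1.2, 0], [7.5, -1.8, 0], [9.9, -2.4, 0], [9.9, -2.4, 3], [9.9, -2.4, 6], [9.9, -2.4, 8], [9.9, -2.4, 8]], rotation=[[0, 0, 0], [0, 0, 0], [0, 0, 0], [0, 0, 0], [0, 0, 0], [0, 0, 0], [0, 0, 0], [0, 0, 0]])

```text
t: 1.53
ee_pos: [499.9, 316.1, 168.8]
orientation: [[0.001, 1.0, -0.006], [1.0, -0.001, -0.005], [-0.005, -0.006, -1.0]]
contact_force: [-1.7, -0.4, -1.2]
gripper_width: 0.996
finger_force: 0.0
```

Emit:
send_rows(travel=[[0, 0, 0], [0, 0, 0], [0, 0, 0], [0, 0, 0]], rotation=[[0, 0, 0], [0, 0, 0], [0, 0, 0], [0, 0, 0]])

```text
t: 1.87
ee_pos: [501.8, 319.2, 174.9]
orientation: [[0.001, 1.0, 0.002], [1.0, -0.001, 0.001], [0.001, 0.002, -1.0]]
contact_force: [0.6, 1.1, 0.0]
gripper_width: 0.995
finger_force: 0.0
```

Emit:
send_rows(travel=[[0.54, -0.3, 0], [0.54, -0.3, 1.5], [0.54, -0.3, 3], [0.54, -0.3, 4.5], [0.54, -0.3, 6], [0.54, -0.3, 7.2], [0.54, -0.3, 7.8], [0.54, -0.3, 7.8]], rotation=[[0, 0, 0], [0, 0, 0], [0, 0, 0], [0, 0, 0], [0, 0, 0], [0, 0, 0], [0, 0, 0], [0, 0, 0]])

```text
t: 2.53
ee_pos: [497.3, 324.5, 94.4]
orientation: [[-0.0, 1.0, -0.002], [1.0, 0.0, -0.001], [-0.001, -0.002, -1.0]]
contact_force: [-0.5, -0.5, -0.1]
gripper_width: 1.003
finger_force: 0.0
```

Emit:
send_rows(travel=[[0, 0, 0], [0, 0, 0], [0, 0, 0], [0, 0, 0], [0, 0, 0], [0, 0, 0]], rotation=[[0, 0, 0], [0, 0, 0], [0, 0, 0], [0, 0, 0], [0, 0, 0], [0, 0, 0]], claw=120, squeeze=30)

```text
t: 3.03
ee_pos: [498.1, 324.4, 95.6]
orientation: [[0.0, 1.0, 0.0], [1.0, -0.0, 0.0], [0.0, 0.0, -1.0]]
contact_force: [0.3, -0.0, -0.2]
gripper_width: 0.528
finger_force: 0.0
```

Positioned well; close on the head.

Emit:
send_rows(travel=[[0, 0, 0], [0, 0, 0], [0, 0, 0], [0, 0, 0], [0, 0, 0], [0, 0, 0], [0, 0, 0], [0, 0, 0]], rotation=[[0, 0, 0], [0, 0, 0], [0, 0, 0], [0, 0, 0], [0, 0, 0], [0, 0, 0], [0, 0, 0], [0, 0, 0]], claw=255, squeeze=40)

```text
t: 3.7
ee_pos: [498.1, 324.4, 95.4]
orientation: [[0.0, 1.0, 0.0], [1.0, -0.0, 0.0], [0.0, 0.0, -1.0]]
contact_force: [-0.1, -0.3, 3.4]
gripper_width: 0.196
finger_force: 39.0
```

Emit:
send_rows(travel=[[0, 0, -0.8], [0, 0, -2], [0, 0, -3.5], [0, 0, -5], [0, 0, -6.5], [0, 0, -8], [0, 0, -8], [0, 0, -8]], rotation=[[0, 0, 0], [0, 0, 0], [0, 0, 0], [0, 0, 0], [0, 0, 0], [0, 0, 0], [0, 0, 0], [0, 0, 0]])

```text
t: 4.37
ee_pos: [498.2, 324.5, 175.9]
orientation: [[0.0, 1.0, 0.001], [1.0, -0.0, 0.001], [0.001, 0.001, -1.0]]
contact_force: [-0.0, -0.8, -1.3]
gripper_width: 0.193
finger_force: 39.0
```

Emit:
send_rows(travel=[[-2, 1.5, 0], [-4, 3, 0], [-6, 4.4, 0], [-8, 5.9, 0], [-10, 7.3, 0], [-12, 8.8, 0], [-12, 8.8, 0], [-12, 8.8, 0]], rotation=[[0, 0, 0], [0, 0, 0], [0, 0, 0], [0, 0, 0], [0, 0, 0], [0, 0, 0], [0, 0, 0], [0, 0, 0]])

```text
t: 5.03
ee_pos: [586.3, 202.1, 173.7]
orientation: [[0.004, 1.0, -0.002], [1.0, -0.004, -0.001], [-0.001, -0.002, -1.0]]
contact_force: [-0.6, 0.5, 0.5]
gripper_width: 0.201
finger_force: 39.1
```

```bash
python3 - <<'E'
from h import *
c=snap('wrist','e'); s=snap('side','f');a=snap('scene','g'); print(manip.sense()['ee_pos'])
print(proj('e',[607.5,174,40]),proj('e',[490,82.5,55]))
r=lambda i,x,y,w,h,k:cv2.resize(i[y:y+h,x:x+w],None,fx=k,fy=k,interpolation=cv2.INTER_CUBIC)
cv2.imwrite('pics/e2.png',np.hstack([cv2.resize(c,(512,384)),np.vstack([r(a,250,120,128,96,2),r(s,220,170,128,96,2),])]))
E
```

```text
[584.95370004 205.50143807 174.57317193]
[278.31070376 217.99784935] [165.9415751  300.54656865]
```

View pics/e2.png

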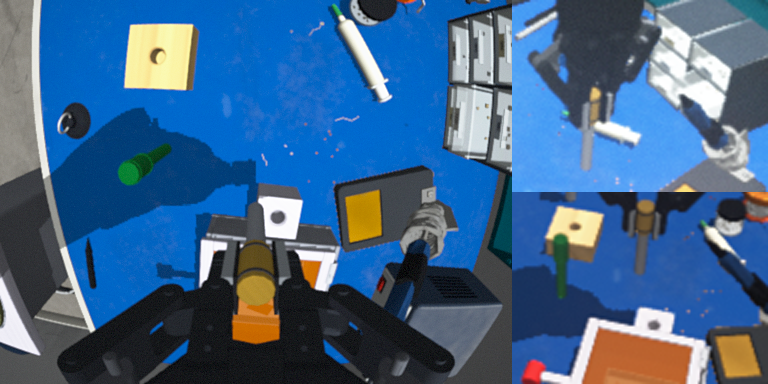

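Pin held upright, foot at about (256,208). The bore is at about (278,217), matching prediction, and the holder is empty.

```bash
python3 - <<'E'
from h import *
p=np.array(json.load(open('pics/e.json'))['pos']);R=np.array(json.load(open('pics/e.json'))['R'])
print(p,'foot pred',proj('e',p+R@[0,0,85.5]),'ring head/shaft',proj('e',p+R@[0,0,20.5]))
c=cv2.imread('pics/e.png')
g=c[170:245,235:300]
cv2.imwrite('pics/e3.png',cv2.resize(g,None,fx=8,fy=8,interpolation=cv2.INTER_CUBIC))
# bore: dark blob near 278,218
m=(c[205:232,268:290].max(2)<130).astype(np.uint8); n,l,st,ce=cv2.connectedComponentsWithStats(m); print(st,ce+[268,205])
E
```

```text
[586.29485719 202.12007526 173.74805315] foot pred [255.3361443  209.95433923] ring head/shaft [255.1798841  254.19341463]
[[  0   0  22  27 476]
 [  3   7  14  11 118]] [[278.77310924 218.23319328]
 [277.39830508 217.05932203]]
```

View pics/e3.png

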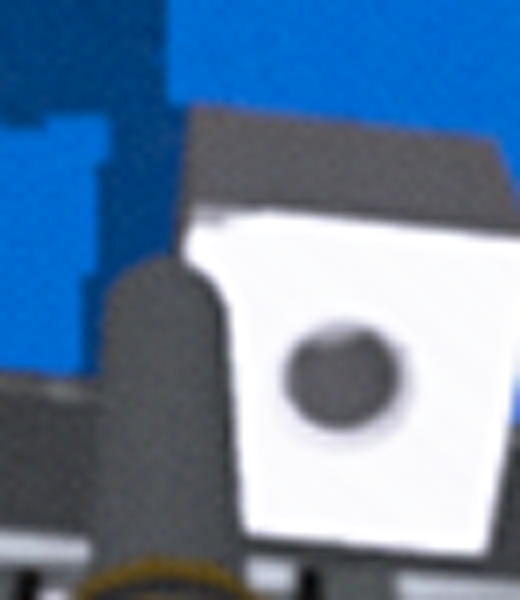

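```bash
python3 - <<'E'
from h import *
print(atz('e',277.4,216.6,40)); s=manip.sense(); print(s['ee_pos'],s['orientation'])
E
```

```text
[606.6037796  175.43955001  40.        ]
[584.95370004 205.50143807 174.57317193] [[-1.58301031e-03  9.99997352e-01 -1.67027168e-03]
 [ 9.99998653e-01  1.58373192e-03  4.30798413e-04]
 [ 4.33442535e-04 -1.66958747e-03 -9.99998512e-01]]
```

Emit:
send_rows(travel=[[0, 0, 0], [0, 0, 0], [0, 0, 0]], rotation=[[0, 0, 0], [0, 0, 0], [0, 0, 0]])

```text
t: 5.43
ee_pos: [585.6, 205.1, 175.3]
orientation: [[-0.001, 1.0, -0.0], [1.0, 0.001, 0.0], [0.0, -0.0, -1.0]]
contact_force: [0.0, -0.3, -0.4]
gripper_width: 0.201
finger_force: 39.1
```

Emit:
send_rows(travel=[[-1.5, 1, 0], [-3.06, 2.16, 0], [-3.06, 2.16, 1.5], [-3.06, 2.16, 3], [-3.06, 2.16, 4], [-3.06, 2.16, 4], [-3.06, 2.16, 4], [-3.06, 2.16, 4]], rotation=[[0, 0, 0], [0, 0, 0], [0, 0, 0], [0, 0, 0], [0, 0, 0], [0, 0, 0], [0, 0, 0], [0, 0, 0]])

```text
t: 6.1
ee_pos: [607.8, 174.4, 136.0]
orientation: [[-0.001, 1.0, 0.001], [1.0, 0.001, 0.0], [0.0, 0.001, -1.0]]
contact_force: [-0.7, -0.0, -0.7]
gripper_width: 0.199
finger_force: 39.1
```

```bash
python3 - <<'E'
from h import *
c=snap('wrist','w'); s=snap('side','s');a=snap('scene','v'); p=np.array(manip.sense()['ee_pos']);print(p)
foot=p-[0,0,85.5]
for f in 'wsv': print(f,'foot',proj(f,foot),'bore',proj(f,[607.2,174.5,40]))
def r(f,k=5,w=50,h=56):
    i=cv2.imread(f'pics/{f}.png'); x,y=proj(f,foot).astype(int)-[w//2,h//2]; print(f,x,y); return cv2.resize(i[y:y+h,x:x+w],None,fx=k,fy=k,interpolation=cv2.INTER_CUBIC)
cv2.imwrite('pics/w2.png',np.hstack([r(f) for f in 'wsv']))
E
```

```text
[607.99647507 174.15437013 136.18636203]
w foot [255.45793829 210.37504936] bore [254.44710505 204.81790237]
s foot [291.77614189 232.92225934] bore [291.03748081 235.7468126 ]
v foot [303.36269253 222.42441082] bore [302.55475116 225.8871338 ]
w 230 182
s 266 204
v 278 194
```

View pics/w2.png

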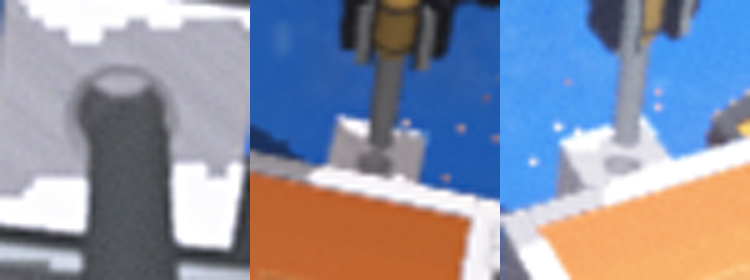

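Wrist crop: the bore ring is centred at about (124,119) and the foot is about 4 crop px (0.5 mm) to the right. I'll nudge it and lower slowly.

Emit:
send_rows(travel=[[0, -0.05, 0], [0, -0.05, 0.4], [0, -0.05, 0.8], [0, -0.05, 1.1], [0, -0.05, 1.4], [0, -0.05, 1.7], [0, -0.05, 2], [0, -0.05, 2]], rotation=[[0, 0, 0], [0, 0, 0], [0, 0, 0], [0, 0, 0], [0, 0, 0], [0, 0, 0], [0, 0, 0], [0, 0, 0]])

```text
t: 6.92
ee_pos: [606.7, 173.6, 114.4]
orientation: [[0.0, 1.0, -0.001], [1.0, -0.0, -0.0], [-0.0, -0.001, -1.0]]
contact_force: [0.2, -0.3, -0.6]
gripper_width: 0.199
finger_force: 39.1
```

Emit:
send_rows(travel=[[0, 0, 0.4], [0, 0, 0.8], [0, 0, 1.1], [0, 0, 1.4], [0, 0, 1.7], [0, 0, 1.9], [0, 0, 2], [0, 0, 2]], rotation=[[0, 0, 0], [0, 0, 0], [0, 0, 0], [0, 0, 0], [0, 0, 0], [0, 0, 0], [0, 0, 0], [0, 0, 0]])

```text
t: 7.58
ee_pos: [607.1, 173.7, 95.5]
orientation: [[0.0, 1.0, 0.0], [1.0, -0.0, -0.0], [-0.0, 0.0, -1.0]]
contact_force: [-0.5, -1.1, 1.1]
gripper_width: 0.203
finger_force: 39.3
```

Emit:
send_rows(travel=[[0, 0, 0.05], [0, 0, 0.1], [0, 0, 0.1], [0, 0, 0.1]], rotation=[[0, 0, 0], [0, 0, 0], [0, 0, 0], [0, 0, 0]])

```text
t: 7.92
ee_pos: [607.2, 173.8, 95.3]
orientation: [[0.0, 1.0, 0.001], [1.0, -0.0, 0.0], [0.0, 0.001, -1.0]]
contact_force: [-2.3, -1.2, 8.0]
gripper_width: 0.199
finger_force: 40.1
```

Emit:
send_rows(travel=[[0, 0, 0], [0, 0, 0], [0, 0, 0], [0, 0, 0], [0, 0, 0], [0, 0, 0]], rotation=[[0, 0, 0], [0, 0, 0], [0, 0, 0], [0, 0, 0], [0, 0, 0], [0, 0, 0]], claw=110)

```text
t: 8.42
ee_pos: [607.1, 173.8, 94.1]
orientation: [[-0.0, 1.0, -0.0], [1.0, 0.0, 0.0], [0.0, -0.0, -1.0]]
contact_force: [0.1, 0.2, 0.8]
gripper_width: 0.567
finger_force: 0.0
```

Emit:
send_rows(travel=[[0, 0, -1], [0, 0, -3], [0, 0, -5], [0, 0, -8], [0, 0, -11], [0, 0, -14], [0, 0, -14], [0, 0, -14]], rotation=[[0, 0, 0], [0, 0, 0], [0, 0, 0], [0, 0, 0], [0, 0, 0], [0, 0, 0], [0, 0, 0], [0, 0, 0]])

```text
t: 9.08
ee_pos: [608.0, 174.2, 237.2]
orientation: [[0.0, 1.0, 0.005], [1.0, -0.0, 0.001], [0.001, 0.005, -1.0]]
contact_force: [-0.5, -0.4, 1.0]
gripper_width: 0.569
finger_force: 0.0
```

```bash
python3 - <<'E'
from h import *
s=snap('side','i');a=snap('scene','j'); c=snap('wrist','k');print(manip.sense()['ee_pos'])
P=[607.2,174,110]
print([proj(f,P) for f in 'ijk'])
def r(f,p,k=4,w=66,h=75):
    i=cv2.imread(f'pics/{f}.png'); x,y=proj(f,p).astype(int)-[w//2,h//2]; y=max(y,0);print(f,x,y); return cv2.resize(i[y:y+h,x:x+w],None,fx=k,fy=k,interpolation=cv2.INTER_CUBIC)
cv2.imwrite('pics/i2.png',np.vstack([np.hstack([r('i',[607,174,80]),r('j',[607,174,80]),r('k',[607,174,100])]),np.hstack([r('i',[500,82,55]),r('j',[500,82,55]),r('k',[607,90,60])])]))
E
```

```text
[606.49668111 173.46300075 233.44793873]
[array([293.68203534, 215.23411836]), array([305.46122665, 202.32435675]), array([256.0302378 , 192.75337698])]
i 259 187
j 271 175
k 222 152
i 203 225
j 249 236
k 222 211
```

View pics/i2.png

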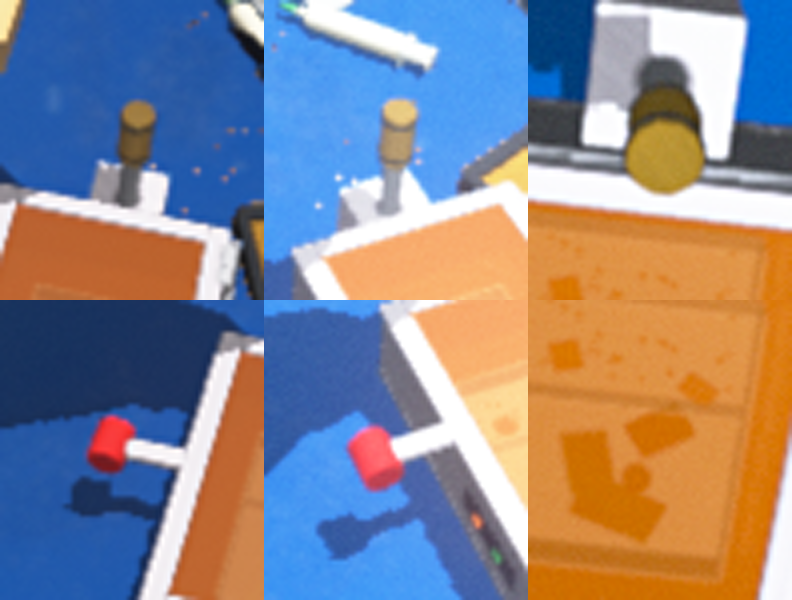

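The pin stands upright and home in the block: head top at (138,108) in the side crop, matching the predicted height. The red grip is at (112,445) in the side crop and (376,458) in the scene crop.

```bash
python3 - <<'E'
from h import *
def red(f):
    h=cv2.imread(f'pics/{f}.png').astype(int); m=((h[...,2]>110)&(h[...,1]<70)&(h[...,0]<80)).astype(np.uint8)
    n,l,st,ce=cv2.connectedComponentsWithStats(m); i=1+st[1:,4].argmax(); return ce[i],st[i]
o=[]
for f in 'ijcd':
    c,s=red(f); print(f,c,s); o.append((f,*c))
print('tri all',tri(*o),'ij',tri(*o[:2]),'cd',tri(*o[2:]))
for q in o: print(q[0],atz(*q,56))
print(manip.sense()['joint_pos'])
yaw=[]
for p,q in [((536.8,160.1),(518.4,-7.2)),((663.5,144.3),(643.5,-22.9)),((537.3,160),(516.7,-4.7)),((662.9,145.3),(646.2,-18.7))]:
    yaw.append(np.degrees(np.arctan2(p[0]-q[0],p[1]-q[1])))
print(yaw)
E
```

```text
i [229.86 260.85] [225 255  11  13 100]
j [105.6  53.8] [104  53   4   2   5]
c [132.97802198 101.5970696 ] [126  92  17  20 273]
d [229.06951872 280.94117647] [223 273  15  17 187]
tri all [473.67942182 120.53638441 274.73442496] ij [ 418.50398484 -173.37640908  544.50820982] cd [489.10858444  82.85270745  60.29719507]
i [487.28194656  82.5794726   56.        ]
j [ 431.89619012 1276.6928421    56.        ]
c [487.58223675  82.95846731  56.        ]
d [488.37222298  79.54203608  56.        ]
[-0.14855951  0.53563532 -0.28058841  1.51183596  0.15776885  1.11817547
 -0.46122205]
[np.float64(6.27628335093722), np.float64(6.8211523647843535), np.float64(7.129297904678664), np.float64(5.814345869231968)]
```

Emit:
send_rows(travel=[[-1, -1.5, 0], [-2.5, -3.2, 0], [-4, -5.1, 0], [-5.5, -7, 0], [-7, -9, 0], [-8.3, -10.7, 0], [-9.15, -11.85, 0], [-9.15, -11.85, 0]], rotation=[[0, 0, -7], [0, 0, -14], [0, 0, -21], [0, 0, -28], [0, 0, -35], [0, 0, -42], [0, 0, -49], [0, 0, -56]], claw=80)

```text
t: 9.9
ee_pos: [485.6, 79.8, 233.2]
orientation: [[-0.831, 0.556, -0.004], [0.556, 0.831, -0.002], [0.002, -0.004, -1.0]]
contact_force: [-0.8, 0.5, 0.4]
gripper_width: 0.686
finger_force: 0.0
```

Emit:
send_rows(travel=[[0, 0, 1], [0, 0, 2], [0, 0, 3], [0, 0, 4], [0, 0, 4], [0, 0, 4], [0, 0, 4], [0, 0, 4]], rotation=[[0, 0, -7], [0, 0, -14], [0, 0, -21], [0, 0, -27.5], [0, 0, -27.5], [0, 0, -27.5], [0, 0, -27.5], [0, 0, -27.5]])

```text
t: 10.57
ee_pos: [488.8, 82.4, 194.6]
orientation: [[-0.993, 0.116, 0.0], [0.116, 0.993, 0.0], [-0.0, 0.0, -1.0]]
contact_force: [0.3, 0.1, -0.2]
gripper_width: 0.688
finger_force: 0.0
```

Emit:
send_rows(travel=[[0, 0, 0], [0, 0, 0], [0, 0, 0]], rotation=[[0, 0, 0], [0, 0, 0], [0, 0, 0]])

```text
t: 10.82
ee_pos: [488.7, 82.4, 194.6]
orientation: [[-0.994, 0.114, 0.001], [0.114, 0.994, -0.0], [-0.001, -0.0, -1.0]]
contact_force: [0.1, -0.6, -0.3]
gripper_width: 0.682
finger_force: 0.0
```

```bash
python3 - <<'E'
from h import *
c=snap('wrist','m'); snap('side','n'); print(json.load(open('pics/m.json'))['pos'],json.load(open('pics/m.json'))['R'],manip.sense()['joint_pos'])
h=c.astype(int); m=((h[...,2]>110)&(h[...,1]<70)&(h[...,0]<80)).astype(np.uint8)
n,l,st,ce=cv2.connectedComponentsWithStats(m); i=1+st[1:,4].argmax(); print(ce[i],st[i],atz('m',*ce[i],58),proj('m',[488.5,82.5,55]))
i2=c.copy(); cv2.imwrite('pics/m2.png',cv2.resize(i2,(768,576)))
E
```

```text
[488.67472419626785, 82.37135487114828, 194.60713591789673] [[-0.9935069767833561, 0.11376976100592172, 0.000573204546101176], [0.11376971434821179, 0.993507141002571, -0.00011346375639078335], [-0.0005823915542541013, -4.751371611318988e-05, -0.9999998292812475]] [ 0.24570578  0.4217162  -0.65604484  1.91730193  0.32247453  0.90825962
  0.88782666]
[256.76391982 188.27839644] [245 178  25  22 449] [487.76397024  83.19068251  58.        ] [256.10016589 188.11005318]
```

View pics/m2.png

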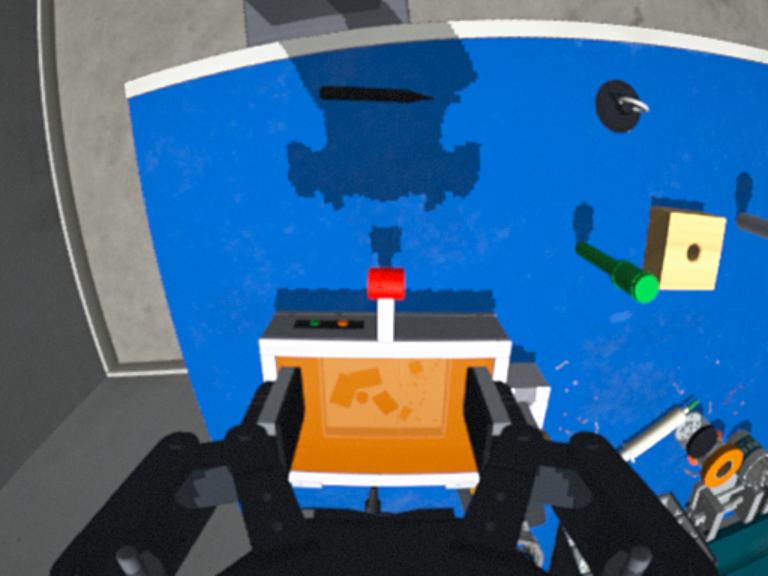

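The red grip is centred at (386,283). The flap edge is horizontal in view, so the alignment is good. Descend.

Emit:
send_rows(travel=[[0.05, 0.05, 2], [0.05, 0.05, 4], [0.05, 0.05, 6], [0.05, 0.05, 8], [0.05, 0.05, 10], [0.05, 0.05, 12], [0.05, 0.05, 13], [0.05, 0.05, 13.7]], rotation=[[0, 0, 0], [0, 0, 0], [0, 0, 0], [0, 0, 0], [0, 0, 0], [0, 0, 0], [0, 0, 0], [0, 0, 0]])

```text
t: 11.58
ee_pos: [487.7, 82.8, 56.2]
orientation: [[-0.994, 0.113, -0.002], [0.113, 0.994, -0.0], [0.002, -0.0, -1.0]]
contact_force: [0.1, 0.4, -0.2]
gripper_width: 0.683
finger_force: 0.0
```

Emit:
send_rows(travel=[[0, 0, 0], [0, 0, 0], [0, 0, 0], [0, 0, 0], [0, 0, 0], [0, 0, 0]], rotation=[[0, 0, 0], [0, 0, 0], [0, 0, 0], [0, 0, 0], [0, 0, 0], [0, 0, 0]], claw=150, squeeze=30)

```text
t: 12.08
ee_pos: [488.5, 82.8, 57.8]
orientation: [[-0.994, 0.113, 0.001], [0.113, 0.994, 0.0], [-0.001, 0.0, -1.0]]
contact_force: [-1.1, 0.2, 0.5]
gripper_width: 0.41
finger_force: 0.0
```

Emit:
send_rows(travel=[[0, 0, 0], [0, 0, 0], [0, 0, 0], [0, 0, 0], [0, 0, 0], [0, 0, 0], [0, 0, 0], [0, 0, 0]], rotation=[[0, 0, 0], [0, 0, 0], [0, 0, 0], [0, 0, 0], [0, 0, 0], [0, 0, 0], [0, 0, 0], [0, 0, 0]], claw=255)

```text
t: 12.75
ee_pos: [488.5, 83.7, 57.7]
orientation: [[-0.994, 0.113, 0.001], [0.113, 0.994, 0.001], [-0.001, 0.001, -1.0]]
contact_force: [-1.0, 2.5, 6.1]
gripper_width: 0.25
finger_force: 34.2
```

```bash
python3 - <<'E'
import numpy as np
def p(t): t=np.radians(t); return 16.4*(1-np.cos(t)),16.4*np.sin(t)
segs=[[.3,1,2.2,4,6,8,10,12],range(14,29,2),range(30,45,2),range(46,61,2),range(62,77,2),[77.8,79.4,81,82.5,84,85.4,86,86],[86.5,87.2,88,88.7,89.4,90,90,90]]
s0=0
for s in segs:
    a=p(s0);print(s0,[[round(-(p(t)[0]-a[0]),2),0,round(-(p(t)[1]-a[1]),2)] for t in s]); s0=s[-1]
E
```

```text
0 [[np.float64(-0.0), 0, np.float64(-0.09)], [np.float64(-0.0), 0, np.float64(-0.29)], [np.float64(-0.01), 0, np.float64(-0.63)], [np.float64(-0.04), 0, np.float64(-1.14)], [np.float64(-0.09), 0, np.float64(-1.71)], [np.float64(-0.16), 0, np.float64(-2.28)], [np.float64(-0.25), 0, np.float64(-2.85)], [np.float64(-0.36), 0, np.float64(-3.41)]]
12 [[np.float64(-0.13), 0, np.float64(-0.56)], [np.float64(-0.28), 0, np.float64(-1.11)], [np.float64(-0.44), 0, np.float64(-1.66)], [np.float64(-0.63), 0, np.float64(-2.2)], [np.float64(-0.84), 0, np.float64(-2.73)], [np.float64(-1.06), 0, np.float64(-3.26)], [np.float64(-1.3), 0, np.float64(-3.78)], [np.float64(-1.56), 0, np.float64(-4.29)]]
28 [[np.float64(-0.28), 0, np.float64(-0.5)], [np.float64(-0.57), 0, np.float64(-0.99)], [np.float64(-0.88), 0, np.float64(-1.47)], [np.float64(-1.21), 0, np.float64(-1.94)], [np.float64(-1.56), 0, np.float64(-2.4)], [np.float64(-1.92), 0, np.float64(-2.84)], [np.float64(-2.29), 0, np.float64(-3.27)], [np.float64(-2.68), 0, np.float64(-3.69)]]
44 [[np.float64(-0.4), 0, np.float64(-0.4)], [np.float64(-0.82)
[... 617 characters left out ...]
1.71)]]
76 [[np.float64(-0.5), 0, np.float64(-0.12)], [np.float64(-0.95), 0, np.float64(-0.21)], [np.float64(-1.4), 0, np.float64(-0.29)], [np.float64(-1.83), 0, np.float64(-0.35)], [np.float64(-2.25), 0, np.float64(-0.4)], [np.float64(-2.65), 0, np.float64(-0.43)], [np.float64(-2.82), 0, np.float64(-0.45)], [np.float64(-2.82), 0, np.float64(-0.45)]]
86 [[np.float64(-0.14), 0, np.float64(-0.01)], [np.float64(-0.34), 0, np.float64(-0.02)], [np.float64(-0.57), 0, np.float64(-0.03)], [np.float64(-0.77), 0, np.float64(-0.04)], [np.float64(-0.97), 0, np.float64(-0.04)], [np.float64(-1.14), 0, np.float64(-0.04)], [np.float64(-1.14), 0, np.float64(-0.04)], [np.float64(-1.14), 0, np.float64(-0.04)]]
```

Emit:
send_rows(travel=[[0, 0, -0.09], [0, 0, -0.29], [-0.01, 0, -0.63], [-0.04, 0, -1.14], [-0.09, 0, -1.71], [-0.16, 0, -2.28], [-0.25, 0, -2.85], [-0.36, 0, -3.41]], rotation=[[0, 0, 0], [0, 0, 0], [0, 0, 0], [0, 0, 0], [0, 0, 0], [0, 0, 0], [0, 0, 0], [0, 0, 0]])

```text
t: 13.42
ee_pos: [492.0, 83.2, 91.6]
orientation: [[-0.994, 0.113, 0.0], [0.113, 0.994, 0.001], [-0.0, 0.001, -1.0]]
contact_force: [1.9, 4.8, -2.7]
gripper_width: 0.25
finger_force: 32.7
```

Emit:
send_rows(travel=[[-0.13, 0, -0.56], [-0.28, 0, -1.11], [-0.44, 0, -1.66], [-0.63, 0, -2.2], [-0.84, 0, -2.73], [-1.06, 0, -3.26], [-1.3, 0, -3.78], [-1.56, 0, -4.29]], rotation=[[0, 0, 0], [0, 0, 0], [0, 0, 0], [0, 0, 0], [0, 0, 0], [0, 0, 0], [0, 0, 0], [0, 0, 0]])

```text
t: 14.08
ee_pos: [507.2, 81.4, 134.4]
orientation: [[-0.994, 0.113, -0.0], [0.113, 0.994, 0.001], [0.001, 0.001, -1.0]]
contact_force: [1.9, 4.8, -3.3]
gripper_width: 0.252
finger_force: 32.1
```

Emit:
send_rows(travel=[[-0.28, 0, -0.5], [-0.57, 0, -0.99], [-0.88, 0, -1.47], [-1.21, 0, -1.94], [-1.56, 0, -2.4], [-1.92, 0, -2.84], [-2.29, 0, -3.27], [-2.68, 0, -3.69]], rotation=[[0, 0, 0], [0, 0, 0], [0, 0, 0], [0, 0, 0], [0, 0, 0], [0, 0, 0], [0, 0, 0], [0, 0, 0]])

```text
t: 14.75
ee_pos: [533.4, 78.1, 171.2]
orientation: [[-0.994, 0.113, -0.001], [0.113, 0.994, 0.001], [0.002, 0.001, -1.0]]
contact_force: [0.4, 5.5, -2.9]
gripper_width: 0.254
finger_force: 31.8
```

Emit:
send_rows(travel=[[-0.4, 0, -0.4], [-0.82, 0, -0.8], [-1.26, 0, -1.17], [-1.7, 0, -1.53], [-2.16, 0, -1.88], [-2.63, 0, -2.2], [-3.11, 0, -2.52], [-3.6, 0, -2.81]], rotation=[[0, 0, 0], [0, 0, 0], [0, 0, 0], [0, 0, 0], [0, 0, 0], [0, 0, 0], [0, 0, 0], [0, 0, 0]])

```text
t: 15.42
ee_pos: [569.5, 73.7, 199.5]
orientation: [[-0.994, 0.113, -0.001], [0.113, 0.994, 0.0], [0.001, -0.0, -1.0]]
contact_force: [-2.8, 4.6, 0.0]
gripper_width: 0.255
finger_force: 31.9
```

Emit:
send_rows(travel=[[-0.5, 0, -0.28], [-1.01, 0, -0.54], [-1.53, 0, -0.78], [-2.06, 0, -1.0], [-2.59, 0, -1.21], [-3.13, 0, -1.39], [-3.68, 0, -1.56], [-4.23, 0, -1.71]], rotation=[[0, 0, 0], [0, 0, 0], [0, 0, 0], [0, 0, 0], [0, 0, 0], [0, 0, 0], [0, 0, 0], [0, 0, 0]])

```text
t: 16.08
ee_pos: [612.2, 68.5, 216.6]
orientation: [[-0.994, 0.113, 0.0], [0.113, 0.994, -0.0], [-0.0, -0.0, -1.0]]
contact_force: [-2.2, 2.8, 1.3]
gripper_width: 0.255
finger_force: 32.2
```

Emit:
send_rows(travel=[[-0.5, 0, -0.12], [-0.95, 0, -0.21], [-1.4, 0, -0.29], [-1.83, 0, -0.35], [-2.25, 0, -0.4], [-2.65, 0, -0.43], [-2.82, 0, -0.45], [-2.82, 0, -0.45]], rotation=[[0, 0, 0], [0, 0, 0], [0, 0, 0], [0, 0, 0], [0, 0, 0], [0, 0, 0], [0, 0, 0], [0, 0, 0]])

```text
t: 16.75
ee_pos: [640.2, 65.1, 220.9]
orientation: [[-0.994, 0.114, 0.0], [0.114, 0.994, -0.0], [-0.0, -0.0, -1.0]]
contact_force: [-2.6, 0.3, 4.0]
gripper_width: 0.251
finger_force: 32.7
```

Emit:
send_rows(travel=[[-0.14, 0, -0.01], [-0.34, 0, -0.02], [-0.57, 0, -0.03], [-0.77, 0, -0.04], [-0.97, 0, -0.04], [-1.14, 0, -0.04], [-1.14, 0, -0.04], [-1.14, 0, -0.04]], rotation=[[0, 0, 0], [0, 0, 0], [0, 0, 0], [0, 0, 0], [0, 0, 0], [0, 0, 0], [0, 0, 0], [0, 0, 0]])

```text
t: 17.42
ee_pos: [651.1, 63.8, 221.2]
orientation: [[-0.994, 0.114, 0.0], [0.114, 0.994, -0.001], [-0.0, -0.001, -1.0]]
contact_force: [-1.5, -1.0, 4.2]
gripper_width: 0.249
finger_force: 32.9
```

Emit:
send_rows(travel=[[0, 0, 0], [0, 0, 0], [0, 0, 0], [0, 0, 0]], rotation=[[0, 0, 0], [0, 0, 0], [0, 0, 0], [0, 0, 0]])

```text
t: 17.75
ee_pos: [651.0, 63.9, 221.3]
orientation: [[-0.994, 0.113, -0.0], [0.113, 0.994, -0.001], [-0.0, -0.001, -1.0]]
contact_force: [-2.4, -2.1, 2.9]
gripper_width: 0.248
finger_force: 32.8
```

```bash
python3 - <<'E'
from h import *
s=snap('side','x');a=snap('scene','y');c=snap('wrist','z'); t=manip.sense();print(t['ee_pos'],t['contact_force'],t['wrist_torque'])
u=np.array([.9936,-.113,0]);v=np.array([.113,.9936,0]); g0=np.array([488.5,83,55]); H=g0+164*u
for f in 'xyz': print(f,'grip',proj(f,H+[0,0,164]),'edge',[proj(f,H+[0,0,126]+k*83*v) for k in(1,-1)],'hinge',[proj(f,H+k*83*v) for k in(1,-1)])
r=lambda i,x,y,w,h,k:cv2.resize(i[y:y+h,x:x+w],None,fx=k,fy=k,interpolation=cv2.INTER_CUBIC)
cv2.imwrite('pics/x2.png',np.hstack([r(s,210,160,130,190,3),r(a,260,150,133,190,3)]))
E
```

```text
[650.97426646  63.89653364 221.26947473] [-1.55370357 -3.29865454  3.18110002] [-0.5733608   0.55468368 -0.04243916]
x grip [323.21455417 224.9523765 ] edge [array([324.98978561, 204.13887566]), array([313.97723066, 281.45091727])] hinge [array([316.2287482 , 244.39899319]), array([305.20036853, 317.99642164])]
y grip [370.64419024 186.12162302] edge [array([340.66653423, 174.23075248]), array([396.59916141, 236.65395216])] hinge [array([331.77238648, 220.49781501]), array([379.07505097, 282.78421799])]
z grip [257.35700999 273.93573353] edge [array([383.87822691, 236.38369475]), array([129.91144507, 236.12093846])] hinge [array([336.79623686, 181.10217387]), array([176.45534132, 180.87644588])]
```

View pics/x2.png

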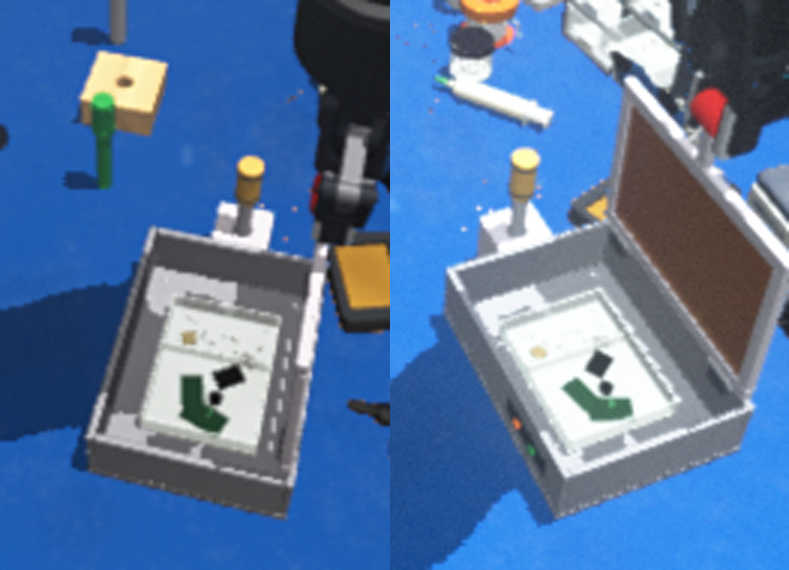

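The flap stands upright: its top corner is at (632,78) in the scene crop, against a predicted (632,73). The grip displacement is 163.5 mm along and 163.5 mm up, which gives about 89.8°. The pin is home, and the holder and bystanders are untouched. Handing in.

```bash
python3 -c "
from cell import manip
s=manip.sense();print(abs(s['joint_velocities']).max(),s['finger_force'],s['t'])
print(manip.job_done())"
```

```text
0.0023908211010683356 32.818851470947266 17.9
the job is handed in; nothing more can be done
None
```

The stay pin is home in the bore and released, and the arm is still gripping the flap, motionless, at about 89.8° by my estimate (balance is 90°); I handed the job in at 17.9 s, and it returned no verdict.

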